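Set the camera boom over the warm stage and hold it there

TASK

Swing the camera boom away from its parked place, round towards the warm stage, until you feel its tube press against the orange stop peg. Then squeeze the red lock button in on the camera's grip block and, never dragging the boom against its lock, draw the block out until the red scale line on the inner tube is level with the mouth of the outer tube. Finish holding it right there, button squeezed in and tube still up against the peg, because unlocked its spring pulls it back and I still have to adjust the picture; do not disturb the dishes and other things on the bench.

Things in the scene. Friction and masses are not known exactly. Their poses are not given: they have to be found in the camera images.
- camera_head: Dark grey grip block at the boom's free end, 56 mm along the boom, 34 wide, 27 below to 25 mm above its origin (block centre, at the boom axis, 212 mm above the table). x outward along the boom, y to the button side, z up. A camera, 34 to 37 mm across, hangs below it to 83 mm under the origin. Pinch it across its width from above, one finger on the button, one on the black pad of its other side.
- lock_button (a joint): Round red button, 22 mm across, on the block's +y side, axis through the block's origin. 0 = out, 8 mm proud (block + button 42 mm wide); 0.006 = fully in (36 mm). Spring 12 N at first, 14 N fully in: pinch with 25 N or more. Out, it locks the slide with a friction brake of 15 to 20 N; in by over 2 mm the slide is free; let go, it springs out and locks again.
- button_face (a point): Centre of the red button's outer face.
- boom_slide (a joint): How far the inner tube is drawn out, m: 0 = fully in, 0.105 = end of travel; starts between 0 and 0.025. Growing = camera head moving outward along the boom. A return spring pulls it in with about 3 N all the time. The red line is level with the mouth at 0.080.
- boom_swing (a joint): Swing of the boom about the column, rad, growing counter-clockwise from above. It parks between -0.1 and 0.15, swung towards the robot, and must swing in the growing direction, by 0.3 to 0.95 rad, to meet the peg. Stiff hinge, about 0.35 N m (1 to 2 N at the camera head), stays where left. It swings freely whether or not the slide is locked.
- outer_tube: Grey outer tube, 32 mm square, with a black 38 mm ring at its mouth. Origin on the column's axis at the boom axis, 212 mm above the table; x outward along the boom, y counter-clockwise, z up. It ends 170 mm out. The camera head's origin is 250 mm out plus the slide value. A small clamp screw, not needed, sticks out 36 mm on its -y side, 150 mm out.
- mouth (a point): Top edge of the outer tube's mouth, where the scale is read, 170 mm out from the column's axis, 19 mm above the boom axis.
- red_mark (a point): The red line (3 mm wide) on the top of the aluminium inner tube (22 mm square), 160 mm behind the camera head's origin; hidden inside the outer tube until it is drawn out 80 mm. Other lines: thin black ones every 10 mm and a yellow one at 50 mm.
- tube_side (a point): Point on the outer tube's +y side, 110 mm out from the column's axis, where the tube meets the peg.
- stop_peg: Swing stop: an arm from a collar on the column with an upright peg in an orange rubber sleeve, 18 mm across, 110 mm out along x and 25 mm along y, 156 to 229 mm above the table. Origin on the column's axis, 160 mm up; x is the boom's direction when it rests against the peg, y counter-clockwise, z up. Its angle differs each time; it stays put under a push.
- pivot (a point): On the column's axis, 212 mm above the table (boom axis). Steel column 30 mm across, 294 mm high, swing hub 60 mm across, on a white base plate 240 by 200 by 12 mm.
- warm_stage: Flat steel warming plate, 300 by 200 by 12 mm, fixed to the table. Origin at the centre of its underside.
- dish_large: Round lidded culture dish, 60 mm diameter, 16 mm high, on the warm stage. Bystander. Origin at its underside's centre.
- dish_small: Round lidded culture dish, 37 mm diameter, 13 mm high, on the warm stage. Bystander. Origin at its underside's centre.
- four_well: Square four-well plate, 66 by 66 by 14 mm, on the warm stage. Bystander. Origin at its underside's centre.
- tip_box: Blue pipette-tip box with clear lid, 87 by 122 by 89 mm. Bystander. Origin at its underside's centre.
- oil_bottle: Amber bottle with white cap, 52 mm diameter, 110 mm high. Bystander. Origin at its underside's centre.
- pipettor: White hand pipette lying on the table, about 265 mm long, 22 mm high, origin under its middle. Bystander.
- timer: White bench timer, 60 by 70 by 18 mm. Bystander. Origin at its underside's centre.

How it is judged:
By the outcome, as a careful person would: the job done as asked, in the order asked, and still so for the second after the job is handed in, while the arm keeps its last pose, push and grip.
It also fails if it takes over 40 s, if anything falls off the work surface, if the arm or the gripper's body presses on something with over 40 N, if the wrist force passes 120 N, or if a joint passes its speed limit or range.

ROBOT

A 6-joint arm with a two-finger parallel gripper is mounted at the origin on the work surface. World frame = base frame: x ahead of the robot, y to its left, z up, the work surface at z = 0. Lengths are in m, angles in degrees, forces in N, time in s.
With the tool pointing down it reaches from about 0.4 to 0.825 m from the base axis. Payload 7 kg.
Tool frame: the origin (TCP) lies midway between the tips of the shut fingers; the grasp point (between the pads) lies 19 mm behind it; z points along the fingers, y is the line along which they close (so a half turn about z gives the same grasp; the last joint's range is limited). The gripper opens to 88 mm and grips with 3 to 60 N. Pads are 19 mm wide; open, the fingers measure 130 mm over their backs; the gripper's body (78 mm by 193 mm) begins 47 mm behind the grasp point.
Start: joints at [-46.805, 20.546, 0.682, 0, -70.136, -16.507], TCP at [0.303, -0.603, 0.2] pointing down, gripper open.
Joint ranges: [-176.03, 176.03], [-82.01, 121.73], [-58.28, 71.71], [-173.87, 95.51], [-174.79, -0.11], [-173.66, 173.66]. Speed limits (degrees/s): [136.94, 136.94, 172.46, 180, 180, 180].

INTERFACE

Orientations are given as [roll, pitch, yaw] about the fixed x, y, z axes, in that order (R = Rz(yaw) Ry(pitch) Rx(roll)).
In Python, from plant import r gives the robot as it stands.
- The arm moves only by the tool carry_out, never from a script. Its argument "deltas" is a list of rows, each a list of 3 entries, a list of its own where there are three numbers: the opening, from 0 (shut) to 1 (fully open), then the shift along the tool's x, y, z in mm, then the turn, a rotation vector about the tool's x, y, z in rad. In form: [[gripper, [tx, ty, tz], [rx, ry, rz]], ...]. A call has 1 to 12 rows; each row is the pose to reach, as a shift and turn from the pose commanded when the call began, along the tool's axes at that moment; what a row does not reach only later rows make up. A row lasts 1/10 s, in which the tool goes at most 50 mm and 8.59 degrees, less where a joint would pass 70% of its speed; a pose out of reach is approached as far as the arm can. A call with a gripper value outside its range is refused whole. The fingers move at their own pace and stop on an object; "squeeze" is the grip in N (left out, the last holds). Time passes only in rows, so rows that repeat a pose let the fingers close. It gives the time, the measured TCP pose, the force, the opening and the grip force at its end, in the units of the state.
- r.get_state(): the state, without advancing time (a new reading comes with each control period).
- r.capture(name): name is "scene" or "top" or "wrist"; returns (picture, depth): 480x640x3 uint8, red, green, blue; 480x640 float32, m along the optical axis (not along the pixel's ray), 0 where there is no reading.
- r.get_calibration(name): a dict with "fov_y" (degrees; the focal length in pixels is half the picture's height over the tangent of half this angle, whatever the lens; pixels are square), "cx", "cy" (the principal point, pixels), "distortion" ([k1, k2, p1, p2, k3] as OpenCV has them; the pictures are not rectified), "view" (4x4, takes a point from world to camera coordinates). Camera axes: x right, y down, z forward; pixel columns grow to the right and rows downward; lengths in m; the calibration is good to about 2 mm. A picture is of the moment at which its call begins: read the wrist's pose just before it. get_calibration takes no time and is no camera call; for the wrist camera it gives the pose at the moment of the call.
- r.close_job(): hands the job in; it is judged then, once.
The state is a dict: "time_s": time; "joints": joint angles; "qd": joint speeds; "joint_torque": joint torques, N m; "tcp_pos": TCP position; "eef_rot": TCP orientation; "contact_force": force on the tool from outside, world axes, zero at the start; "moment": the same for the moment, N m; "gripper_width": finger opening in m; "gripper_force": force on a finger pad.
Only numpy, scipy, OpenCV 4.12 (cv2) and the standard library are available. Lean on these libraries where they do the work, as an engineer would, in place of code of your own. Each camera call takes 0.05 s, during which the arm holds its last target. There are 200 camera calls.

## Working session

There is one attempt and no reset: what is moved stays moved. The work goes in short steps, Python scripts to look and compute and a tool call to move; the robot and the scene stay as the last step left them, time stands still between calls to the robot, and variables do not carry over. Pictures are saved under pics/ and viewed, at most 10 in all, crops included, and the job is handed in when it is done.

Besides the shell and the picture viewer there is one more tool, called as a command line: name --argument value ..., lists and objects as JSON in quotes. carry_out: Moves the arm, as the interface text tells. Its arguments: {"type":"object","properties":{"deltas":{"type":"array"},"squeeze":{"type":"number"}},"required":["deltas"]}

```bash
mkdir -p pics
cat > h.py <<'E'
import numpy as np,cv2
from plant import r
def cap(n):
    c=r.get_calibration(n);p,d=r.capture(n);return c,p,d
def K(c):
    f=240/np.tan(np.radians(c["fov_y"]/2));return np.array([[f,0,c["cx"]],[0,f,c["cy"]],[0,0,1.]])
def pts(c,uv,z):
    """pixels + depth -> world"""
    uv=np.asarray(uv,float).reshape(-1,1,2)
    n=cv2.undistortPoints(uv,K(c),np.array(c["distortion"],float)).reshape(-1,2)
    z=np.asarray(z,float).reshape(-1,1);P=np.hstack([n*z,z])
    V=np.array(c["view"]);return (P-V[:3,3])@V[:3,:3]
def plane(c,uv,h):
    a=pts(c,uv,np.ones(len(uv)));V=np.array(c["view"]);o=-V[:3,:3].T@V[:3,3]
    return o+(a-o)*((h-o[2])/(a[:,2]-o[2]))[:,None]
def allpts(c,d):
    v,u=np.mgrid[0:480,0:640];return pts(c,np.stack([u,v],-1).reshape(-1,2),d.reshape(-1)).reshape(480,640,3)
E
python3 - <<'E'
from h import *
import pickle
for n in ("scene","top"):
    c,p,d=cap(n);pickle.dump((c,p,d),open(n+".pkl","wb"));cv2.imwrite(f"pics/{n}0.png",p[:,:,::-1])
    V=np.array(c["view"]);print(n,-V[:3,:3].T@V[:3,3])
print(r.get_state())
E
```

```text
scene [ 1.05142533 -0.72345784  1.00841639]
top [ 0.32376925 -0.03730301  1.56814849]
{'time_s': 0.1, 'joints': array([-4.68072072e+01,  2.05896809e+01,  6.39753370e-01, -1.63340916e-02,
       -7.01358486e+01, -1.65089626e+01]), 'qd': array([ 0.01564037, -0.10147203,  0.0460492 , -0.01145983, -0.03593014,
        0.03397215]), 'joint_torque': array([-1.32391517e-03, -5.84164917e+01,  2.93753725e+01,  7.01560959e+00,
        1.01236906e-02, -5.28119756e-05]), 'tcp_pos': array([ 0.30289885, -0.60270013,  0.19919984]), 'eef_rot': array([ 1.79913396e+02, -9.65385726e-03, -1.53321724e+02]), 'contact_force': array([-0.1442755 ,  0.55937646, -1.08665641]), 'moment': array([-0.048048  , -0.01808265, -0.05976586]), 'gripper_force': 0.0, 'gripper_width': 0.08757921687302218}
```

View pics/scene0.png

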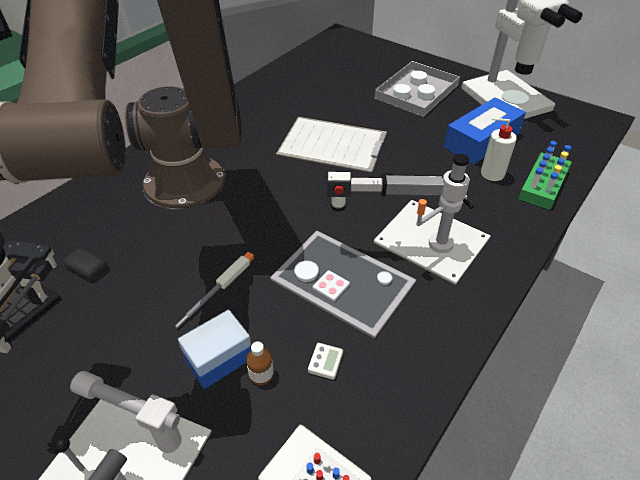

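View pics/top0.png

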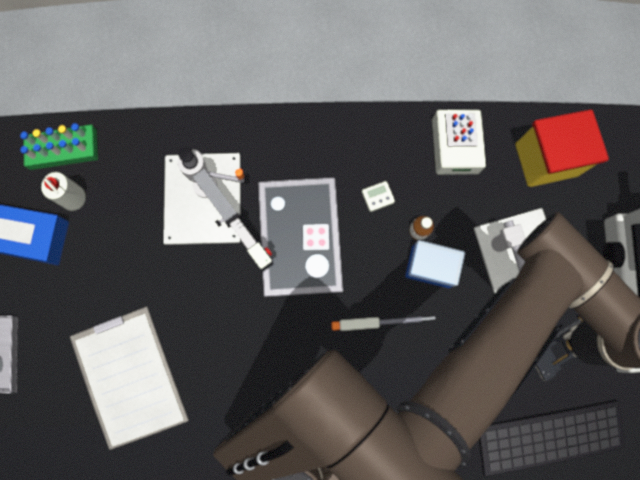

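The scene view shows the boom with the red button at (339,190), column top at (460,160) and peg at (422,207). The top view shows column top at (190,160), head at (260,255) and orange peg at (240,174). Next I'll measure these.

Run:
```python
from h import *
import pickle
D={n:pickle.load(open(n+".pkl","rb")) for n in("scene","top")}
def pr(n,lab,m,q):
    if m.sum()<3: print(n,lab,m.sum());return
    v,u=np.nonzero(m);print(n,lab,m.sum(),"px",u.mean().round(1),v.mean().round(1),"med",np.median(q[m],0).round(4),"lo",np.percentile(q[m],5,0).round(3),"hi",np.percentile(q[m],95,0).round(3))
P={}
for n,(c,p,d) in D.items():
    q=allpts(c,d);P[n]=q;H=cv2.cvtColor(p,cv2.COLOR_RGB2HSV).astype(int);h,s,v=H[...,0],H[...,1],H[...,2]
    box=np.zeros((480,640),bool)
    if n=="top": box[140:280,150:290]=1
    else: box[150:290,320:520]=1
    box&=d>0
    pr(n,"orange",box&(h>5)&(h<16)&(s>150)&(v>120)&(q[...,2]>.14),q)
    pr(n,"red",box&((h<4)|(h>176))&(s>140)&(v>80),q)
    pr(n,"coltop",box&(q[...,2]>.275)&(q[...,2]<.31),q)
    bm=box&(q[...,2]>.215)&(q[...,2]<.245)
    pr(n,"boomtop",bm,q)
    pr(n,"headtop",bm&(q[...,2]>.2295),q)
# boom line: top points, PCA
c,p,d=D["top"];q=P["top"]
m=np.zeros((480,640),bool);m[140:280,150:290]=1;m&=(q[...,2]>.215)&(q[...,2]<.245)
X=q[m];
piv=np.median(q[(q[...,2]>.275)&(q[...,2]<.31)&(np.mgrid[0:480,0:640][1]<230)],0)
print("piv",piv)
vx,vy,x0,y0=cv2.fitLine(X[:,:2].astype(np.float32),cv2.DIST_HUBER,0,.001,.001).ravel()
print("line",vx,vy,np.degrees(np.arctan2(vy,vx)),x0,y0)
t=np.array([vx,vy]);t*=np.sign(t@(X[:,:2].mean(0)-piv[:2]));n_=np.array([-t[1],t[0]])
a=(X[:,:2]-piv[:2])@t;b=(X[:,:2]-piv[:2])@n_
for lo in np.arange(0,.33,.015):
    k=(a>=lo)&(a<lo+.015)
    if k.sum(): print(round(lo,3),k.sum(),np.percentile(b[k],[3,50,97]).round(4),np.median(X[k,2]).round(4))
print("end",a.max())
```

```text
scene orange 106 px 421.5 206.2 med [0.7129 0.0978 0.2181] lo [0.705 0.094 0.197] hi [0.719 0.107 0.23 ]
scene red 67 px 338.5 189.3 med [0.5292 0.0368 0.2143] lo [0.523 0.031 0.204] hi [0.537 0.047 0.222]
scene coltop 188 px 460.2 160.5 med [0.7377 0.2051 0.2908] lo [0.723 0.196 0.277] hi [0.751 0.222 0.294]
scene boomtop 1888 px 400.0 182.0 med [0.6416 0.133  0.2267] lo [0.51  0.038 0.217] hi [0.756 0.208 0.238]
scene headtop 585 px 400.1 179.0 med [0.6843 0.1416 0.2355] lo [0.501 0.037 0.23 ] hi [0.76  0.221 0.241]
top orange 51 px 239.3 173.6 med [0.7082 0.1031 0.228 ] lo [0.704 0.097 0.205] hi [0.717 0.109 0.233]
top red 25 px 268.1 251.1 med [0.5294 0.0399 0.2211] lo [0.523 0.036 0.055] hi [0.551 0.046 0.225]
top coltop 188 px 185.5 154.6 med [0.7361 0.2146 0.2931] lo [0.724 0.2   0.286] hi [0.75  0.229 0.298]
top boomtop 2036 px 226.1 209.2 med [0.6288 0.1357 0.2292] lo [0.506 0.046 0.22 ] hi [0.735 0.219 0.24 ]
top headtop 977 px 226.4 209.3 med [0.6317 0.135  0.2348] lo [0.501 0.044 0.23 ] hi [0.747 0.232 0.241]
piv [0.73010324 0.20907134 0.29282143]
line 0.80120754 0.598386
[... 187 characters left out ...]
 0.2282
0.06 107 [-0.0177 -0.      0.0745] 0.2275
0.075 131 [-0.0175  0.0043  0.0783] 0.2278
0.09 93 [-0.0185 -0.0027  0.0118] 0.2276
0.105 89 [-0.0186 -0.0041  0.0117] 0.2271
0.12 95 [-0.0194 -0.0041  0.0113] 0.2281
0.135 123 [-0.0385 -0.0103  0.0107] 0.2261
0.15 114 [-0.0223 -0.0044  0.0134] 0.2288
0.165 61 [-0.014  -0.0045  0.0057] 0.2222
0.18 66 [-0.014  -0.0035  0.0069] 0.2224
0.195 65 [-0.0146 -0.0042  0.0061] 0.2228
0.21 66 [-0.0148 -0.0044  0.006 ] 0.2224
0.225 70 [-0.0202 -0.0049  0.0098] 0.2333
0.24 115 [-0.0219 -0.0045  0.0151] 0.236
0.255 127 [-0.0219 -0.0023  0.018 ] 0.2358
0.27 107 [-0.022  -0.0059  0.0103] 0.2365
0.285 31 [-0.0203 -0.0061  0.0073] 0.2315
end 0.2878376404095121
```

Run:
```python
import pickle,cv2
c,p,d=pickle.load(open("top.pkl","rb"));s=pickle.load(open("scene.pkl","rb"))[1]
cv2.imwrite("pics/crop0.png",cv2.hconcat([cv2.resize(p[140:290,150:290],(400,430),interpolation=cv2.INTER_CUBIC),cv2.resize(s[145:265,310:420],(394,430),interpolation=cv2.INTER_CUBIC)])[:,:,::-1])
```

```text
(no output)
```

View pics/crop0.png

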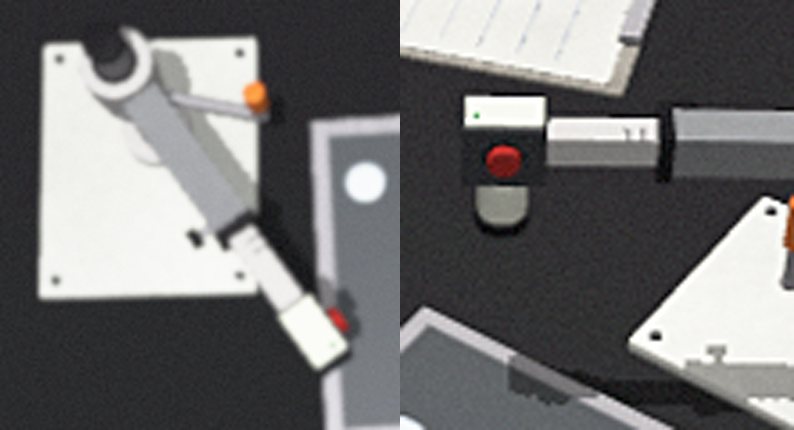

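The crop confirms the white-topped head, with the red button on its stage side. The peg is on the boom's CCW side, and the first black scale lines show at the mouth. I'll refine the head and pivot on their known height planes.

Run:
```python
from h import *
import pickle
from scipy.optimize import least_squares
for n in("scene","top"):
    c,p,d=pickle.load(open(n+".pkl","rb"));q=allpts(c,d)
    H=cv2.cvtColor(p,cv2.COLOR_RGB2HSV).astype(int)
    near=np.hypot(q[...,0]-.53,q[...,1]-.055)<.06
    m=near&(q[...,2]>.22)&(H[...,2]>190)&(H[...,1]<40)&(d>0)
    # drop inner tube by distance to the column
    m&=np.hypot(q[...,0]-.732,q[...,1]-.208)>.225
    v,u=np.nonzero(m);W=plane(c,np.stack([u,v],-1),.237)[:,:2]*1000
    R=cv2.minAreaRect(W.astype(np.float32));print(n,"headtop",m.sum(),R,"mean",W.mean(0))
    hub=(q[...,2]>.205)&(q[...,2]<.285)&(np.hypot(q[...,0]-.732,q[...,1]-.208)<.034)&(d>0)
    print("z hist",np.histogram(q[hub][:,2],bins=8))
    t=(np.hypot(q[...,0]-.732,q[...,1]-.208)<.05)&(q[...,2]>.245)&(q[...,2]<.3)&(d>0)
    X=q[t];
    for lo,hi,rad in((.245,.272,None),(.272,.29,None),(.289,.30,None)):
        k=(X[:,2]>=lo)&(X[:,2]<hi)
        if k.sum()>5:
            Y=X[k][:,:2];f=least_squares(lambda a:np.hypot(*(Y-a[:2]).T)-a[2],[.732,.208,.015],loss="soft_l1",f_scale=.001)
            print(lo,k.sum(),f.x.round(4),Y.mean(0).round(4))
    o=(H[...,0]>5)&(H[...,0]<16)&(H[...,1]>150)&(H[...,2]>120)&(q[...,2]>.14)&(np.hypot(q[...,0]-.71,q[...,1]-.1)<.03)
    tt=o&(q[...,2]>.226);v,u=np.nonzero(tt);print("pegtop",tt.sum(),plane(c,np.stack([u,v],-1),.229).mean(0).round(4))
    tube=(q[...,2]>.222)&(q[...,2]<.234)&(d>0);a=np.hypot(q[...,0]-.732,q[...,1]-.208);tube&=(a>.035)&(a<.135)&(H[...,1]<60)
    tube&=abs((q[...,0]-.732)*.587-(q[...,1]-.208)*.81)<.03
    l=cv2.fitLine(q[tube][:,:2].astype(np.float32),cv2.DIST_HUBER,0,.001,.001).ravel();print("tube",tube.sum(),np.degrees(np.arctan2(l[1],l[0])),l[2:])
```

```text
scene headtop 201 ((525.695556640625, 53.2538948059082), (62.13691711425781, 39.56135559082031), 36.40470504760742) mean [521.30607437  55.51507275]
z hist (array([ 92,  92, 159, 179,  47,  46,  45,  47]), array([0.20538089, 0.21531471, 0.22524853, 0.23518235, 0.24511617,
       0.25505   , 0.26498382, 0.27491764, 0.28485146]))
0.245 127 [0.7363 0.2132 0.0147] [0.7399 0.202 ]
0.272 93 [0.7358 0.2132 0.0158] [0.7401 0.2022]
0.289 119 [0.7371 0.2104 0.0121] [0.7373 0.2099]
pegtop 33 [0.7126 0.1011 0.229 ]
tube 447 36.878334 [0.66559047 0.15950018]
top headtop 334 ((521.3133544921875, 61.42198181152344), (59.103050231933594, 29.53008460998535), 35.62858963012695) mean [519.98793951  60.31951481]
z hist (array([ 16,  36, 144, 215,  26,  19,  25,   8]), array([0.20512161, 0.21510078, 0.22507995, 0.23505912, 0.24503829,
       0.25501746, 0.26499663, 0.2749758 , 0.28495497]))
0.245 62 [0.7393 0.2154 0.0156] [0.7284 0.2097]
0.272 37 [0.7382 0.2157 0.0146] [0.7312 0.2113]
0.289 164 [0.7368 0.2149 0.012 ] [0.7371 0.2154]
pegtop 32 [0.7109 0.1041 0.229 ]
tube 596 36.96396 [0.66166687 0.16168569]
```

carry_out --deltas '[[1,[0,0,-30],[0,0,0]],[1,[0,0,-60],[0,0,0]],[1,[0,0,-90],[0,0,0]],[1,[0,0,-100],[0,0,0]]]'

```text
time_s: 0.5
tcp_pos: [0.3035, -0.6041, 0.3035]
eef_rot: [-179.8, 0.0, -153.3]
contact_force: [0.0, 0.1, 0.4]
gripper_width: 0.0873
gripper_force: 0.0
```

Both views agree. The pivot is at about (0.737, 0.213) and the head at (0.521, 0.058). The boom points at about 216° and the slide is at about 0.016. The peg is 113 mm from the pivot, which matches its geometry, so the boom rests against it at about 244.4°. I'll move above the head.

carry_out --deltas '[[1,[-20,20,0],[0,0,0]],[1,[-50,50,0],[0,0,-0.02]],[1,[-80,80,0],[0,0,-0.04]],[1,[-112,112,0],[0,0,-0.06]],[1,[-144,144,0],[0,0,-0.08]],[1,[-176,176,0],[0,0,-0.1]],[1,[-208,208,0],[0,0,-0.12]],[1,[-240,240,0],[0,0,-0.14]],[1,[-272,272,0],[0,0,-0.16]],[1,[-304,304,0],[0,0,-0.162]],[1,[-330,330,0],[0,0,-0.162]],[1,[-340,340,0],[0,0,-0.162]]]'

```text
time_s: 1.7
tcp_pos: [0.4545, -0.1439, 0.2995]
eef_rot: [180.0, -0.0, -143.9]
contact_force: [-0.0, -0.6, -1.4]
gripper_width: 0.0878
gripper_force: 0.0
```

```bash
cat > go.py <<'E'
from h import *
import sys
from scipy.spatial.transform import Rotation as Ro
# target: x y z yaw -> delta in current tool frame
x,y,z,yaw=map(float,sys.argv[1:5]);s=r.get_state()
R0=Ro.from_euler("xyz",s["eef_rot"],degrees=True);R1=Ro.from_euler("xyz",[180,0,yaw],degrees=True)
print("t mm",(R0.inv().apply(np.array([x,y,z])-s["tcp_pos"])*1000).round(1),"rot",(R0.inv()*R1).as_rotvec().round(4))
print(s["time_s"],s["joints"].round(1),s["tcp_pos"].round(4),s["eef_rot"].round(2),s["contact_force"].round(2),s["moment"].round(2),s["gripper_width"])
E
python3 go.py .521 .058 .300 -144
```

```text
t mm [-172.7  123.9   -0.4] rot [ 0.0008 -0.      0.002 ]
1.7 [  6.1  -1.6 -13.5  -0.  -78.1 -60. ] [ 0.4545 -0.1439  0.2995] [ 179.96   -0.   -143.88] [-0.04 -0.62 -1.4 ] [-0.07 -0.01 -0.03] 0.0878116676798463
```

carry_out --deltas '[[1,[-20,14,0],[0,0,0]],[1,[-50,36,0],[0,0,0]],[1,[-80,57,0],[0,0,0]],[1,[-110,79,0],[0,0,0]],[1,[-140,101,0],[0,0,0]],[1,[-165,118,0],[0,0,0]],[1,[-173,124,0],[0,0,0]],[1,[-173,124,0],[0,0,0]],[1,[-173,124,0],[0,0,0]]]'

```text
time_s: 2.6
tcp_pos: [0.521, 0.0548, 0.2996]
eef_rot: [180.0, -0.1, -144.0]
contact_force: [0.1, -0.3, -0.1]
gripper_width: 0.0877
gripper_force: 0.0
```

```bash
python3 go.py .521 .058 .300 -144
python3 - <<'E'
from h import *
import pickle
c,p,d=cap("wrist");pickle.dump((c,p,d),open("w1.pkl","wb"));cv2.imwrite("pics/w1.png",p[:,:,::-1])
V=np.array(c["view"]);print(-V[:3,:3].T@V[:3,3],V[2,:3])
E
```

```text
t mm [-1.9  2.6 -0.4] rot [ 0.0002 -0.001  -0.0005]
2.6 [ 27.5   3.3  -8.6  -0.  -78.2 -81.5] [0.521  0.0548 0.2996] [ 1.7999e+02 -6.0000e-02 -1.4403e+02] [ 0.1  -0.27 -0.1 ] [-0.    0.04 -0.06] 0.08765621031210724
[0.45462861 0.00729833 0.48379981] [ 0.24036844  0.17589181 -0.95461253]
```

View pics/w1.png

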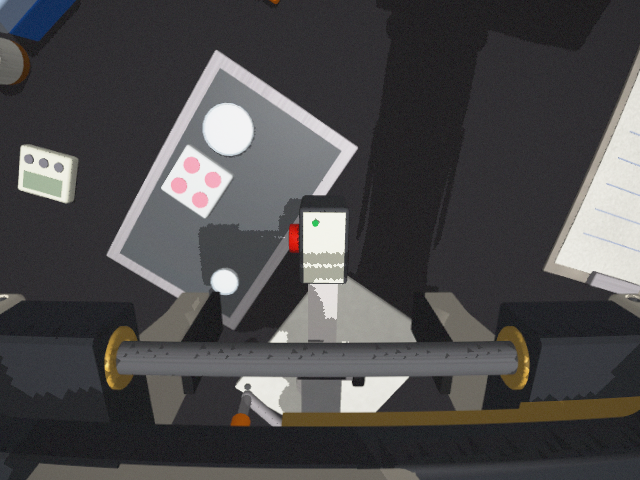

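The wrist view shows the head's top as a rectangle of about (302–347, 208–283), with the red button at (295,238). The boom is nearly aligned with the tool's x. I'll measure on the 0.237 plane.

Run:
```python
from h import *
import pickle
c,p,d=pickle.load(open("w1.pkl","rb"));q=allpts(c,d);H=cv2.cvtColor(p,cv2.COLOR_RGB2HSV).astype(int)
m=(q[...,2]>.228)&(q[...,2]<.248)&(d>0);m[:195]=0;m[290:]=0;m[:,:285]=0;m[:,365:]=0
v,u=np.nonzero(m);W=plane(c,np.stack([u,v],-1),.237)[:,:2]*1000
print("top",m.sum(),cv2.minAreaRect(W.astype(np.float32)),W.mean(0),np.median(q[m][:,2]))
rd=((H[...,0]<4)|(H[...,0]>176))&(H[...,1]>150)&(H[...,2]>80)&(d>0);rd[:200]=0;rd[270:]=0;rd[:,:270]=0;rd[:,320:]=0
print("red",rd.sum(),np.median(q[rd],0),np.percentile(q[rd],[5,95],0))
t=(q[...,2]>.217)&(q[...,2]<.228)&(d>0);t[:286]=0;t[325:]=0;t[:,:295]=0;t[:,350:]=0
v,u=np.nonzero(t);W=plane(c,np.stack([u,v],-1),.223)[:,:2]
l=cv2.fitLine(W.astype(np.float32),cv2.DIST_HUBER,0,.001,.001).ravel();print("tube",t.sum(),np.degrees(np.arctan2(l[1],l[0])),l[2:])
piv=np.array([.737,.213]);
```

```text
top 3867 ((514.3167114257812, 57.08513259887695), (55.456241607666016, 33.54816436767578), 35.212547302246094) [513.94559669  56.47442868] 0.2361727621149431
red 280 [0.52626762 0.03947952 0.22067264] [[0.51973117 0.03388297 0.21436973]
 [0.53491763 0.04583814 0.22255063]]
tube 1137 34.85179 [0.55631196 0.08675316]
```

```bash
python3 go.py .5163 .0537 .193 -144.9
```

```text
t mm [  4.3   2.1 106.9] rot [ 0.     -0.0006  0.0146]
2.65 [ 27.4   3.2  -8.6   0.  -78.2 -81.5] [0.5211 0.0545 0.2999] [ 1.8000e+02 -3.0000e-02 -1.4406e+02] [ 0.85  0.41 -0.6 ] [-0.06  0.02  0.05] 0.0873243333818279
```

carry_out --deltas '[[1,[4,2,10],[0,0,0.015]],[1,[4,2,30],[0,0,0.015]],[1,[4,2,50],[0,0,0.015]],[1,[4,2,70],[0,0,0.015]],[1,[4,2,90],[0,0,0.015]],[1,[4,2,102],[0,0,0.015]],[1,[4,2,107],[0,0,0.015]],[0.65,[4,2,107],[0,0,0.015]],[0.65,[4,2,107],[0,0,0.015]],[0.65,[4,2,107],[0,0,0.015]]]'

```text
time_s: 3.65
tcp_pos: [0.5175, 0.0548, 0.194]
eef_rot: [-180.0, 0.1, -144.9]
contact_force: [0.0, 0.4, -1.1]
gripper_width: 0.069
gripper_force: 0.0
```

```bash
cat > arc.py <<'E'
from h import *
import sys
from scipy.spatial.transform import Rotation as Ro
# args: radius off(+y, m) z then boom angles (deg); prints tool-frame rows from present pose
rad,off,z=map(float,sys.argv[1:4]);s=r.get_state();R0=Ro.from_euler("xyz",s["eef_rot"],degrees=True)
print(s["time_s"],s["tcp_pos"].round(4),s["eef_rot"].round(2),s["contact_force"].round(2),s["gripper_width"])
for a in map(float,sys.argv[4:]):
    t=np.radians(a);e=np.array([np.cos(t),np.sin(t)]);n=np.array([-e[1],e[0]])
    P=np.append(np.array([.737,.213])+rad*e+off*n,z)
    print(a,(R0.inv().apply(P-s["tcp_pos"])*1000).round(1).tolist(),(R0.inv()*Ro.from_euler("xyz",[180,0,a-360],degrees=True)).as_rotvec().round(3).tolist())
E
python3 arc.py .272 .0116 .193 215 216 218 220 222 224 226 228 230 232 234
```

```text
3.65 [0.5175 0.0548 0.194 ] [-1.7998e+02  9.0000e-02 -1.4489e+02] [ 0.    0.35 -1.11] 0.06899744539697701
215.0 [1.5, -7.9, 1.0] [-0.0, 0.002, 0.002]
216.0 [1.3, -12.6, 1.0] [-0.0, 0.002, -0.016]
218.0 [0.5, -22.1, 1.0] [-0.0, 0.002, -0.05]
220.0 [-0.5, -31.5, 1.0] [-0.0, 0.002, -0.085]
222.0 [-1.9, -40.9, 1.0] [-0.001, 0.002, -0.12]
224.0 [-3.6, -50.3, 1.0] [-0.001, 0.002, -0.155]
226.0 [-5.6, -59.6, 1.0] [-0.001, 0.002, -0.19]
228.0 [-8.0, -68.8, 1.0] [-0.001, 0.002, -0.225]
230.0 [-10.6, -77.9, 1.0] [-0.001, 0.002, -0.26]
232.0 [-13.6, -86.9, 1.0] [-0.001, 0.002, -0.295]
234.0 [-16.9, -95.8, 1.0] [-0.001, 0.001, -0.33]
```

carry_out --deltas '[[0.65,[1,-3,1],[0,0,0]],[0.65,[1,-6,1],[0,0,0]],[0.65,[1,-10,1],[0,0,-0.008]],[0.65,[1,-17,1],[0,0,-0.033]],[0.65,[0,-25,1],[0,0,-0.062]],[0.65,[-1,-34,1],[0,0,-0.095]],[0.65,[-2,-43,1],[0,0,-0.128]],[0.65,[-4,-52,1],[0,0,-0.162]],[0.65,[-6,-61,1],[0,0,-0.195]],[0.65,[-8,-69,1],[0,0,-0.225]]]'

```text
time_s: 4.65
tcp_pos: [0.5636, 0.0025, 0.1921]
eef_rot: [180.0, 0.0, -131.9]
contact_force: [-0.4, 1.2, 1.3]
gripper_width: 0.0572
gripper_force: 0.8
```

```bash
python3 arc.py .272 .0116 .193 228 231 233 235 237 239 240 241
python3 - <<'E'
from h import *
c,p,d=cap("wrist");cv2.imwrite("pics/w2.png",p[:,:,::-1])
E
```

```text
4.65 [0.5636 0.0025 0.1921] [ 1.7998e+02  1.0000e-02 -1.3191e+02] [-0.36  1.17  1.3 ] 0.0571816571234628
228.0 [-0.5, 0.4, -0.9] [0.0, 0.0, 0.002]
231.0 [-1.4, -13.8, -0.9] [0.0, 0.0, -0.051]
233.0 [-2.5, -23.3, -0.9] [0.0, 0.0, -0.086]
235.0 [-3.9, -32.7, -0.9] [0.0, 0.0, -0.121]
237.0 [-5.6, -42.0, -0.9] [0.0, 0.0, -0.156]
239.0 [-7.6, -51.3, -0.9] [0.0, 0.0, -0.19]
240.0 [-8.7, -55.9, -0.9] [0.0, 0.0, -0.208]
241.0 [-10.0, -60.5, -0.9] [0.0, 0.0, -0.225]
```

View pics/w2.png

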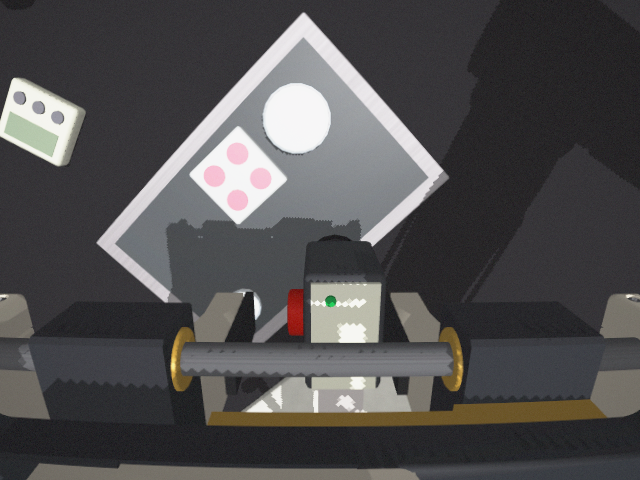

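The boom is swinging with the right finger on the black pad. The button at (297,312) is clear of the left finger, and the push force is about 1.2 N. Continuing, slowing near the peg.

carry_out --deltas '[[0.65,[0,-5,-1],[0,0,-0.018]],[0.65,[-1,-12,-1],[0,0,-0.045]],[0.65,[-2,-20,-1],[0,0,-0.074]],[0.65,[-3,-28,-1],[0,0,-0.103]],[0.65,[-5,-36,-1],[0,0,-0.133]],[0.65,[-6,-44,-1],[0,0,-0.163]],[0.65,[-7.5,-51,-1],[0,0,-0.19]],[0.65,[-9,-56,-1],[0,0,-0.208]],[0.65,[-10,-60,-1],[0,0,-0.225]]]'

```text
time_s: 5.6
tcp_pos: [0.6144, -0.0301, 0.1929]
eef_rot: [180.0, -0.0, -119.1]
contact_force: [-1.7, -0.1, -0.4]
gripper_width: 0.0573
gripper_force: 0.7
```

```bash
python3 arc.py .272 .0116 .193 241 242 243 244 245
```

```text
5.6 [ 0.6144 -0.0301  0.1929] [ 1.7997e+02 -3.0000e-02 -1.1906e+02] [-1.68 -0.09 -0.39] 0.057290363825854736
241.0 [-0.1, -0.9, -0.1] [0.001, -0.0, -0.001]
242.0 [-0.3, -5.7, -0.1] [0.001, -0.0, -0.019]
243.0 [-0.7, -10.4, -0.1] [0.001, -0.0, -0.036]
244.0 [-1.1, -15.2, -0.1] [0.001, -0.0, -0.053]
245.0 [-1.6, -19.9, -0.1] [0.001, -0.0, -0.071]
```

carry_out --deltas '[[0.65,[0,-3,0],[0,0,-0.008]],[0.65,[0,-6,0],[0,0,-0.019]],[0.65,[-0.5,-9,0],[0,0,-0.03]],[0.65,[-0.7,-11,0],[0,0,-0.038]],[0.65,[-0.8,-12,0],[0,0,-0.042]]]'

```text
time_s: 6.1
tcp_pos: [0.6254, -0.0352, 0.193]
eef_rot: [180.0, -0.0, -116.7]
contact_force: [-1.8, -0.6, -0.3]
gripper_width: 0.0568
gripper_force: 0.7
```

carry_out --deltas '[[0.65,[0,-1.5,0],[0,0,-0.006]],[0.65,[0,-3,0],[0,0,-0.011]],[0.65,[0,-4,0],[0,0,-0.015]],[0.65,[0,-4,0],[0,0,-0.015]]]'

```text
time_s: 6.5
tcp_pos: [0.6289, -0.0367, 0.193]
eef_rot: [180.0, 0.0, -115.8]
contact_force: [-2.2, 1.5, -0.1]
gripper_width: 0.057
gripper_force: 1.1
```

carry_out --deltas '[[0.65,[0,-1,0],[0,0,-0.004]],[0.65,[0,-2,0],[0,0,-0.007]],[0.65,[0,-2,0],[0,0,-0.007]]]'

```text
time_s: 6.8
tcp_pos: [0.6295, -0.0369, 0.1929]
eef_rot: [179.9, 0.0, -115.4]
contact_force: [-7.3, 4.5, 2.8]
gripper_width: 0.0569
gripper_force: 4.2
```

The peg is felt: force jumped from about 2 N to 8.6 N, along the boom's -y, with almost no further motion. Next I'll check the head's alignment in the tool frame before squeezing.

```bash
cat > meas.py <<'E'
from h import *
from scipy.spatial.transform import Rotation as Ro
import sys
s=r.get_state();c,p,d=cap("wrist");cv2.imwrite(f"pics/{sys.argv[1]}.png",p[:,:,::-1])
R0=Ro.from_euler("xyz",s["eef_rot"],degrees=True);q=allpts(c,d);T=((q-s["tcp_pos"])@R0.as_matrix())*1000
H=cv2.cvtColor(p,cv2.COLOR_RGB2HSV).astype(int)
g=(abs(T[...,0])<60)&(abs(T[...,1])<27)&(d>0)
m=g&(q[...,2]>.230)&(q[...,2]<.245);v,u=np.nonzero(m)
W=((np.c_[plane(c,np.stack([u,v],-1).astype(float),.237)]-s["tcp_pos"])@R0.as_matrix())[:,:2]*1000
R=cv2.minAreaRect(W.astype(np.float32));print("head in tool mm",m.sum(),R,"x",np.percentile(W[:,0],[1,99]),"y",np.percentile(W[:,1],[1,50,99]))
rd=g&((H[...,0]<4)|(H[...,0]>176))&(H[...,1]>150)&(H[...,2]>60)
if rd.sum()>3: print("red tool",rd.sum(),np.percentile(T[rd],[3,50,97],0).round(1).tolist())
print(s["time_s"],s["tcp_pos"].round(4),s["eef_rot"].round(2),s["contact_force"].round(2),s["moment"].round(2),s["gripper_width"],s["gripper_force"],s["joints"].round(1))
E
python3 meas.py w3
python3 - <<'E'
from h import *
c,p,d=cap("top");cv2.imwrite("pics/t3.png",cv2.resize(p[130:330,150:410],(780,600),interpolation=cv2.INTER_CUBIC)[:,:,::-1])
E
```

```text
head in tool mm 6226 ((0.2659187316894531, 11.17791748046875), (55.44031524658203, 30.85759162902832), 0.3056042492389679) x [-26.98028559  27.12427004] y [-4.01595048 11.11085807 26.24745286]
red tool 651 [[-9.9, -11.9, -30.0], [1.5, -8.6, -27.8], [7.8, -5.4, -18.7]]
6.8 [ 0.6295 -0.0369  0.1929] [ 179.86    0.   -115.43] [-7.31  4.53  2.76] [ 1.91  2.63 -0.11] 0.056888245250938795 4.156331866979599 [ 14.3  16.7  -5.7  -0.1 -67.6 -39.7]
```

View pics/w3.png

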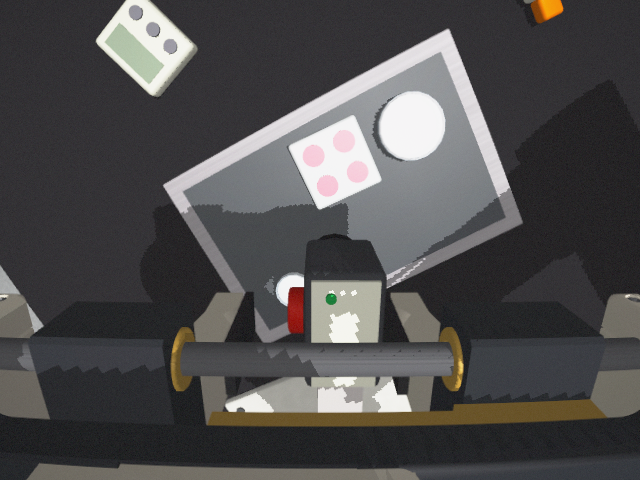

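View pics/t3.png

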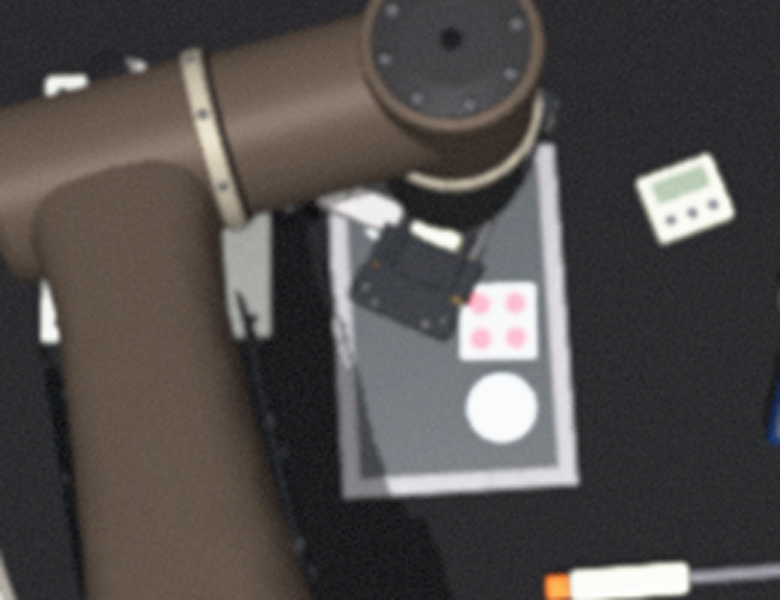

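The head is centred in the tool x to 0.3 mm and aligned to 0.3°. The block sits at tool y = +11, with the button's outer face clear of its finger. The dishes are undisturbed. I'll close gradually while shifting the tool, so the pad finger keeps pressing the boom into the peg.

carry_out --deltas '[[0.6,[0,1,0],[0,0,0]],[0.55,[0,3,0],[0,0,0]],[0.52,[0,4.5,0],[0,0,0]],[0.5,[0,5.5,0],[0,0,0]],[0.5,[0,5.5,0],[0,0,0]]]' --squeeze 32

```text
time_s: 7.4
tcp_pos: [0.6238, -0.0342, 0.1928]
eef_rot: [179.8, 0.0, -115.4]
contact_force: [-10.0, 6.5, 4.8]
gripper_width: 0.044
gripper_force: 6.0
```

carry_out --deltas '[[0.47,[0,1.5,0],[0,0,0]],[0.44,[0,3,0],[0,0,0]],[0.2,[0,4.5,0],[0,0,0]],[0,[0,5,0],[0,0,0]],[0,[0,5,0],[0,0,0]],[0,[0,5,0],[0,0,0]]]' --squeeze 32

```text
time_s: 8.0
tcp_pos: [0.6199, -0.0321, 0.1929]
eef_rot: [179.9, 0.0, -115.4]
contact_force: [-7.5, 6.4, 2.7]
gripper_width: 0.0352
gripper_force: 32.0
```

```bash
python3 meas.py w4
```

```text
head in tool mm 7841 ((0.0500946044921875, -0.09818458557128906), (55.95102310180664, 56.43559646606445), 0.27919241786003113) x [-27.39294977  27.13946697] y [-25.27640536   1.54877724  25.60670201]
red tool 25 [[-8.6, -16.8, -38.4], [-1.5, -16.5, -29.0], [9.1, -15.2, -27.8]]
8.0 [ 0.6199 -0.0321  0.1929] [ 1.7985e+02  3.0000e-02 -1.1544e+02] [-7.53  6.43  2.74] [ 2.27  2.81 -0.19] 0.03519062157218545 32.00897544622421 [ 15.   15.8  -7.   -0.1 -67.3 -40.3]
```

The button is in: width is 35 mm at 32 N. The push into the peg is about 9 N, and the inward pull is about 2.5 N, which is just the spring, so the slide is free. I'll draw out along tool x, leaving the last few mm to be read off the scale.

carry_out --deltas '[[0,[1,0,0],[0,0,0]],[0,[4,0,0],[0,0,0]],[0,[8,0,0],[0,0,0]],[0,[12,0,0],[0,0,0]],[0,[17,0,0],[0,0,0]],[0,[22,0,0],[0,0,0]],[0,[26,0,0],[0,0,0]],[0,[29,0,0],[0,0,0]],[0,[30,0,0],[0,0,0]],[0,[30,0,0],[0,0,0]]]'

```text
time_s: 9.05
tcp_pos: [0.6069, -0.0593, 0.1929]
eef_rot: [179.8, 0.0, -115.4]
contact_force: [-7.5, 5.7, 2.6]
gripper_width: 0.035
gripper_force: 32.0
```

```bash
python3 meas.py w5;python3 - <<'E'
from h import *
c,p,d=cap("scene");cv2.imwrite("pics/s5.png",cv2.resize(p[130:280,330:530],(800,600),interpolation=cv2.INTER_CUBIC)[:,:,::-1])
E
```

```text
head in tool mm 7872 ((0.04108619689941406, -0.10641670227050781), (55.93727493286133, 57.15961837768555), 0.16187165677547455) x [-27.39755187  27.15677996] y [-25.27019313   1.52846291  25.53676427]
red tool 27 [[-8.8, -16.9, -38.4], [-1.5, -16.5, -28.8], [9.8, -15.2, -26.7]]
9.05 [ 0.6069 -0.0593  0.1929] [ 1.7984e+02  3.0000e-02 -1.1545e+02] [-7.49  5.72  2.59] [ 2.35  2.88 -0.19] 0.034985289519951265 32.00773984193802 [ 12.7  14.8  -8.4  -0.1 -66.9 -38.1]
```

View pics/s5.png

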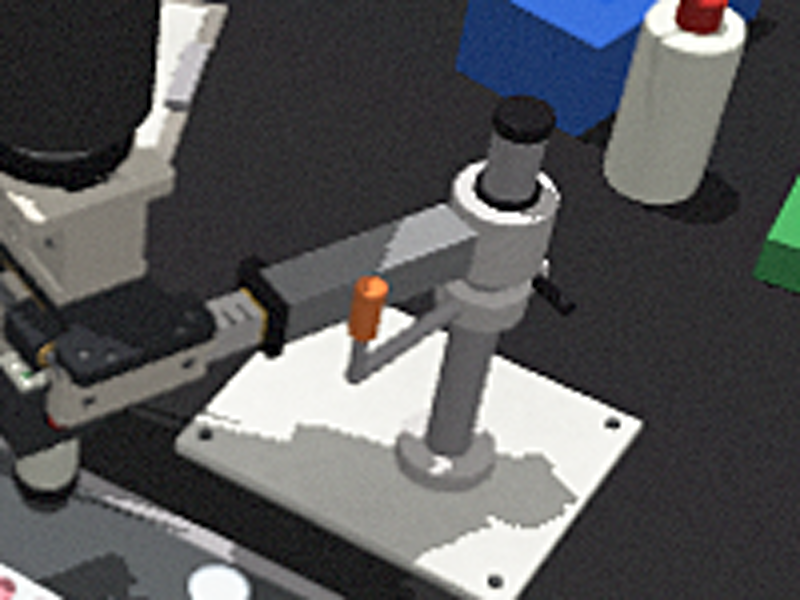

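The scene camera sees the scale. The yellow 50 mm line at crop (262,305) is just out of the black ring, so the slide is about 51–52 mm, as computed. The tube touches the peg. Drawing 26 mm more.

carry_out --deltas '[[0,[1,0,0],[0,0,0]],[0,[4,0,0],[0,0,0]],[0,[8,0,0],[0,0,0]],[0,[13,0,0],[0,0,0]],[0,[18,0,0],[0,0,0]],[0,[22,0,0],[0,0,0]],[0,[25,0,0],[0,0,0]],[0,[26,0,0],[0,0,0]],[0,[26,0,0],[0,0,0]]]'

```text
time_s: 10.05
tcp_pos: [0.5957, -0.0828, 0.1928]
eef_rot: [179.8, 0.0, -115.5]
contact_force: [-7.0, 6.6, 2.6]
gripper_width: 0.0354
gripper_force: 32.0
```

```bash
cat > scale.py <<'E'
from h import *
import sys
s=r.get_state();c,p,d=cap("scene");q=allpts(c,d)
cv2.imwrite(f"pics/{sys.argv[1]}.png",cv2.resize(p[185:225,350:410],(780,520),interpolation=cv2.INTER_CUBIC)[:,:,::-1])
H=cv2.cvtColor(p,cv2.COLOR_RGB2HSV).astype(int);h,S,v=H[...,0],H[...,1],H[...,2]
box=np.zeros(d.shape,bool);box[180:235,350:415]=1
e=np.array([np.cos(np.radians(244.45)),np.sin(np.radians(244.45))])
def out(l,m,z):
    b,a=np.nonzero(m)
    if len(a)==0: print(l,0);return
    W=plane(c,np.stack([a,b],-1).astype(float),z)[:,:2]-[.737,.213]
    print(l,len(a),"px",a.mean().round(1),b.mean().round(1),"out mm",(np.percentile(W@e,[5,50,95])*1000).round(1))
out("yellow",box&(h>12)&(h<35)&(S>90)&(v>90),.223)
out("red",box&((h<8)|(h>172))&(S>90)&(v>60),.223)
out("ringtop",box&(v<60)&(q[...,2]>.226)&(q[...,2]<.236)&(d>0),.231)
print("tcp out",((s["tcp_pos"][:2]-[.737,.213])@e).round(4),s["contact_force"].round(2),s["gripper_width"],s["time_s"])
E
python3 scale.py s6
```

```text
yellow 26 px 383.9 210.9 out mm [195.3 198.7 207.9]
red 0
ringtop 76 px 395.4 201.9 out mm [162.1 167.9 173.6]
tcp out 0.3278 [-6.98  6.62  2.61] 0.035434254647804704 10.05
```

View pics/s6.png

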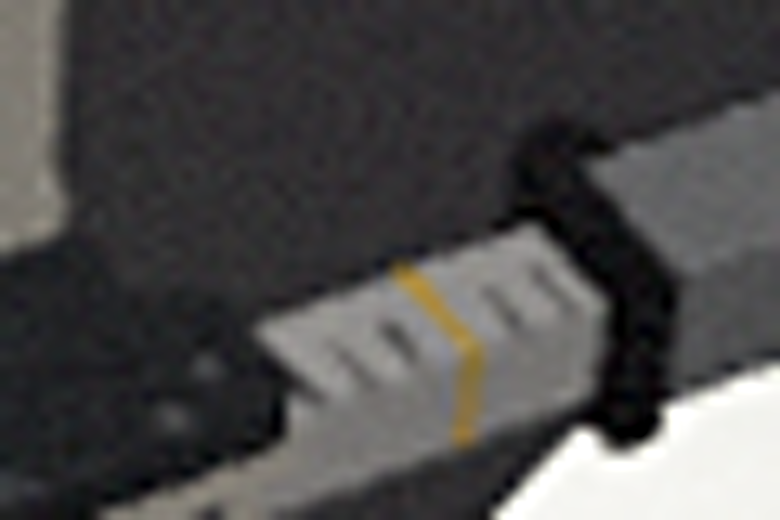

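The yellow line at crop (400,270)–(470,345) is well out. The 60 and 70 ticks show at (501,308) and (555,290), and the mouth edge runs (540,222)–(603,300), so red is still a few mm inside. I'll cast these onto the tube's top plane.

Run:
```python
from h import *
c=r.get_calibration("scene")
P={"yA":(400,270),"yB":(470,345),"mA":(540,222),"mB":(603,300),"t60":(501,308),"t70":(555,290),"t40":(400,345),"t30":(350,370)}
k=np.array(list(P.values()),float)/13+[350,185]-.5+.5/13
W=plane(c,k,.223)[:,:2]-[.737,.213];t=np.radians(244.45);e=np.array([np.cos(t),np.sin(t)])
for n,w in zip(P,W): print(n,(w@e*1000).round(1),(w@[-e[1],e[0]]*1000).round(1))
```

```text
yA 197.4 -12.0
yB 196.9 9.4
mA 169.6 -11.2
mB 170.9 10.4
t60 187.3 4.0
t70 176.8 4.5
t40 207.3 3.9
t30 218.0 5.2
```

The mouth reads 170.2 mm out and the yellow line 197.1 mm, with the ticks consistent, so the slide is about 77.1 mm. Drawing 3 mm more.

carry_out --deltas '[[0,[1,0,0],[0,0,0]],[0,[2.2,0,0],[0,0,0]],[0,[3,0,0],[0,0,0]],[0,[3,0,0],[0,0,0]],[0,[3,0,0],[0,0,0]]]'

```text
time_s: 10.6
tcp_pos: [0.5945, -0.0853, 0.1928]
eef_rot: [179.8, 0.0, -115.4]
contact_force: [-7.2, 7.0, 2.6]
gripper_width: 0.0356
gripper_force: 32.0
```

```bash
python3 scale.py s7
```

```text
yellow 26 px 383.2 211.8 out mm [198.4 201.4 211.5]
red 2 px 393.0 204.0 out mm [170.  170.2 170.3]
ringtop 73 px 395.3 201.8 out mm [162.3 167.9 173.6]
tcp out 0.3306 [-7.16  7.04  2.57] 0.035558284175048006 10.6
```

View pics/s7.png

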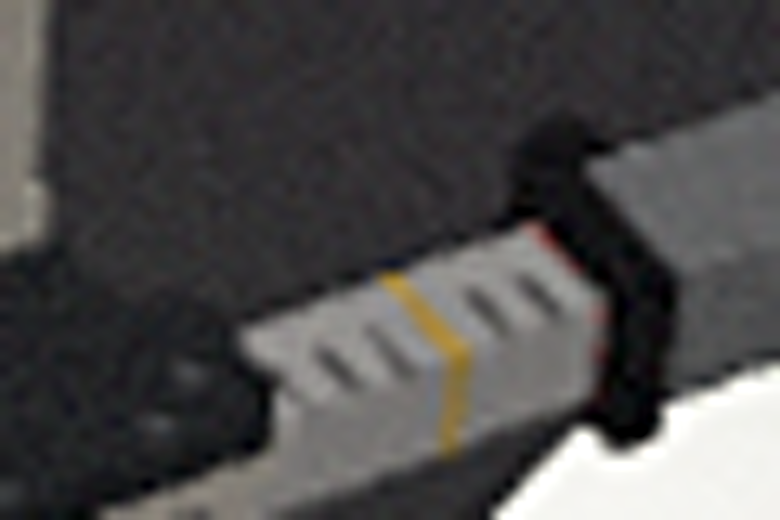

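The red line now shows as a thin sliver along the mouth edge, crop (530,225)–(600,310). It is half out, so the slide is about 79.9 mm. The button is in (35.6 mm wide, 32 N) and the tube presses on the peg with about 9.5 N. Handing in.

```bash
python3 -c "
from plant import r
print(r.close_job())"
```

```text
the job is handed in; nothing more can be done
None
```

The job is handed in with the boom pressed against the orange peg at about 9.5 N, the lock button squeezed in at 32 N, and the red line level with the mouth (slide about 80 mm). I saw nothing on the bench disturbed, and it took about 11 s of the 40 s allowed.

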